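# Offer up a heel lift

### The job

The leather heel on its tapered mandrel is brushed with tacky cement on top and gets one more lift: take it out of the wooden rack and lower it (do not drop it) shank first into the iron bench socket, fully home, and let go of it. Then take the loose leather heel lift, carry it over the things standing between, and hold it level about one centimetre above the heel, outlines lined up and the straight edge over the heel's straight edge, never letting it touch the heel, because the cement grabs at first touch and I want to check the fit first. Finish while holding it there; leave everything else where it stands.

Things in the scene. Friction and masses are not known exactly. Their poses are not given: they have to be found in the camera images.
- heel: Three stacked brown leather lifts (58 mm along x, 64 along y, 25.5 high) on a steel mandrel, loose, 0.2 kg. Origin: underside of its flange (42 mm diameter, 4 mm thick), z up; leather from z = 4 to 29.5 mm. Below it a tapered round shank, 34 mm long, 21.6 mm diameter at the flange, 12 at the tip. Starts upright in either hole of the rack, flange on the rack's top, 45 mm above the bench.
- heel_top (a point): Centre of the heel's top face, 29.5 mm above the heel's origin, axes as the heel. Rounded outline: straight edge at +y, round back at -y; the sides at x = -29 and +29 mm are nearly flat from y = -5 to +20 mm, a good place to grip.
- heel_edge (a point): Middle of the heel's straight edge, on the top face: 32 mm along +y from heel_top.
- lift: The loose leather heel lift lying flat on the bench, 58 mm along x, 64 mm along y, 8.5 mm thick, 30 g, same outline as the heel: straight edge at +y, round back at -y, sides nearly flat from y = -5 to +20 mm. Origin at the centre of its underside; z up.
- lift_edge (a point): Middle of the lift's straight edge, on the underside: 32 mm along +y from the lift's origin.
- socket (a point): Centre of the mouth of the iron bench socket (dark column, fixed; base 96 mm across, rim 39 mm), 85 mm above the bench. The bore, 38 mm deep, tapers from 25 mm diameter at the mouth to 17 mm: about 1.5 mm clearance round the shank. Fully home, the heel's flange rests on the rim, its origin at this point; the heel may face any way.
- rack: Beech rack, fixed, 200 mm along its x, 70 mm wide, 45 mm high, with two holes of 25 mm diameter, 39 mm deep, at x = -60 and +60 mm. Origin at the centre of its underside.
- pad: Spare mandrel in the rack's other hole with a round wood and rubber pad, 55 mm diameter, its top 23 mm above the rack; not needed, leave it alone.
- thread_natural: Loose spool of light thread, 44 mm diameter, 60 mm high; its axis is 17 mm along +y from the origin. One of the things standing between lift and socket.
- thread_brown: Loose spool of brown thread, same size, beside the first, between lift and socket.
- thread_black: Loose spool of black thread, same size, standing between the rack and the roll of tape.
- glue_pot: Loose round tin, 69 mm diameter, 79 mm high, origin under its centre. Also between lift and socket.
- tape_roll: Loose roll of white tape lying flat, 86 mm diameter, 26 mm high.

How it is judged:
By the outcome, as a careful person would: the job done as asked, in the order asked, and still so for the second after the job is handed in, while the arm keeps its last pose, push and grip.
It also fails if it takes over 59 s, if anything falls off the work surface, if the arm or the gripper's body presses on something with over 40 N, if the wrist force passes 120 N, or if a joint passes its speed limit or range.

### The arm

A 7-joint arm with a two-finger parallel gripper is mounted at the origin on the work surface; the furniture and walls round the work are solid. World frame = base frame: x ahead of the robot, y to its left, z up, the work surface at z = 0. Lengths are in m, angles in rad, forces in N, time in s.
With the tool pointing down it reaches from about 0.4 to 0.875 m from the base axis. Payload 19.3 kg.
Tool frame: the origin (TCP) lies at the very end of the fingers, on their centre line; the grasp point (between the pads) lies 19 mm behind it; z points along the fingers, y is the direction in which the jaws open and shut (so a half turn about z gives the same grasp; the last joint's range is limited). The gripper opens to 85 mm and grips with 20 to 120 N. Pads are 22 mm wide; open, the fingers measure 114 mm over their backs; the gripper's body (76 mm by 85 mm) begins 54 mm behind the grasp point. The pads swing forward as they close: fully open they stand 13 mm farther back than shut.
Start: joints at [-1.401, 0.521, -0.036, 1.599, 0.021, 1.021, -0.113], TCP at [0.148, 0.607, 0.231] pointing down, gripper open.
Joint ranges: [-2.91, 2.91], [-0.3, 2.13], [-1.5, 1.42], [0.17, 2.43], [-1.26, 4.41], [0.16, 1.93], [-2.52, 2.52]. Speed limits (rad/s): [1.89, 1.89, 2.39, 2.39, 3.01, 3.01, 3.01].

### API

Orientations are given as [roll, pitch, yaw] about the fixed x, y, z axes, in that order (R = Rz(yaw) Ry(pitch) Rx(roll)).
In Python, from workcell import bot, grab_frame, calibration, workorder gives the robot as it stands.
- The arm moves only by the tool move_arm, never from a script. Its arguments are lists of equal length, an entry for each row: "jaw": the closure in counts, from 0 (fully open) to 255 (shut); "dp": the shift along the tool's x, y, z in units of 800 mm (1.0 is 800 mm), a list of three; "rotation": the turn, a rotation vector about the tool's x, y, z in units of pi rad (1.0 is pi rad), a list of three. In form: {"jaw": [jaw, ...], "dp": [[dx, dy, dz], ...], "rotation": [[rx, ry, rz], ...]}. A call has 1 to 10 rows; each row shifts and turns the commanded pose from where the row before left it, along the tool's axes as they then stand; what a row does not reach is not made up. A row lasts 1/8 s, in which the tool goes at most 62.5 mm and 10.7 degrees, less where a joint would pass 70% of its speed; a pose out of reach is approached as far as the arm can. A call with a number of a shift or a turn outside -1 to 1 is refused whole. A call with a gripper value outside its range is refused whole. The fingers move at their own pace and stop on an object; "squeeze" is the grip in N (left out, the last holds). Time passes only in rows, so rows that do not move let the fingers close. It gives the time, the measured TCP pose, the force and the opening at its end, in the units of the state.
- bot.observe(): the state, without advancing time (a new reading comes with each control period).
- grab_frame(name): name is "scene" or "top" or "wrist"; returns the picture (480x640x3 uint8, blue, green, red); there is no depth.
- calibration(name): a dict with "camera_matrix" (3x3 intrinsics, pixels), "T" (4x4, takes a point from camera to world coordinates). Camera axes: x right, y down, z forward; pixel columns grow to the right and rows downward; lengths in m; the calibration is good to about 2 mm. A picture is of the moment at which its call begins: read the wrist's pose just before it. calibration takes no time and is no camera call; for the wrist camera it gives the pose at the moment of the call.
- workorder.job_done(): hands the job in, once; it reports no verdict.
The state is a dict: "clock": time; "qpos": joint angles; "qd": joint speeds; "joint_efforts": joint torques, N m; "position": TCP position; "tool_rot": TCP orientation; "force": force on the tool from outside, world axes, zero at the start; "moment": the same for the moment, N m; "grip_width": finger opening in m.
Only numpy, scipy, OpenCV 4.12 (cv2) and the standard library are available. Lean on these libraries where they do the work, as an engineer would, in place of code of your own. Each camera call takes 0.05 s, during which the arm holds its last target. There are 200 camera calls.

## Working session

There is one attempt and no reset: what is moved stays moved. The work goes in short steps, Python scripts to look and compute and a tool call to move; the robot and the scene stay as the last step left them, time stands still between calls to the robot, and variables do not carry over. Pictures are saved under pics/ and viewed, about 8 in all and at most 12, crops included, and the job is handed in when it is done.

Besides the shell and the picture viewer there is one more tool, called after "Request:" by a JSON object that holds its "api" and its "payload". move_arm: Moves the arm, as the interface text tells. Shifts and turns lie within -1 to 1; 1 stands for 800 mm of shift or pi rad of turn. Its arguments: {"type":"object","properties":{"jaw":{"type":"array","items":{"type":"number"}},"dp":{"type":"array","items":{"type":"array","items":{"type":"number","minimum":-1,"maximum":1}}},"rotation":{"type":"array","items":{"type":"array","items":{"type":"number","minimum":-1,"maximum":1}}},"squeeze":{"type":"number"}},"required":["jaw","dp","rotation"]}

```bash
mkdir -p pics
python3 - <<'E'
from workcell import bot,grab_frame,calibration
import cv2,numpy as np
s=bot.observe();print({k:np.round(s[k],3).tolist() for k in s})
for n in("top","scene"):
    cv2.imwrite(f"pics/{n}0.png",grab_frame(n));c=calibration(n);print(n,np.round(c["camera_matrix"],1).tolist(),np.round(c["T"],4).tolist())
E
```

```text
{'clock': 0.0, 'qpos': [-1.401, 0.522, -0.036, 1.6, 0.021, 1.021, -0.113], 'qd': [0.002, 0.0, 0.001, -0.0, -0.0, -0.0, -0.001], 'joint_efforts': [-0.001, -92.709, 1.98, -36.994, 0.018, 0.008, -0.0], 'position': [0.148, 0.607, 0.231], 'tool_rot': [-3.14, 0.0, 2.902], 'force': [0.481, 0.026, -0.233], 'moment': [-0.037, -0.008, -0.053], 'grip_width': 0.085}
top [[506.4, 0.0, 321.1], [0.0, 506.4, 240.1], [0.0, 0.0, 1.0]] [[0.0189, -0.9957, 0.0904, 0.4045], [-0.9993, -0.0159, 0.0341, -0.0245], [-0.0325, -0.091, -0.9953, 1.0901], [0.0, 0.0, 0.0, 1.0]]
scene [[584.0, 0.0, 321.1], [0.0, 584.0, 241.1], [0.0, 0.0, 1.0]] [[0.8217, -0.2615, 0.5064, 0.0432], [-0.5699, -0.3737, 0.7318, -0.694], [-0.0021, -0.8899, -0.4561, 0.4876], [0.0, 0.0, 0.0, 1.0]]
```

View pics/top0.png

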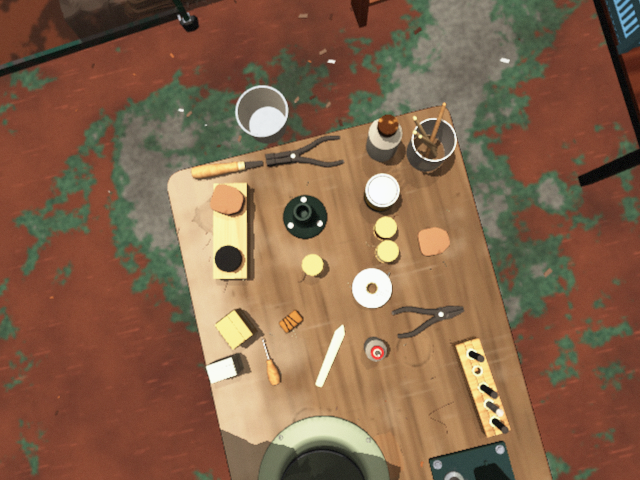

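View pics/scene0.png

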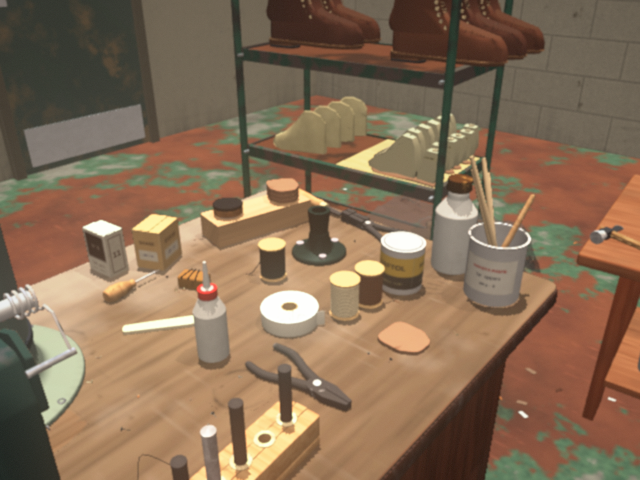

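```bash
cat > h.py <<'E'
import numpy as np,cv2
from workcell import bot,grab_frame,calibration
def ray(n,u,v,z,c=None):
    c=c or calibration(n);T=np.array(c["T"]);d=T[:3,:3]@np.linalg.inv(c["camera_matrix"])@[u,v,1];o=T[:3,3]
    return np.round((o+d*(z-o[2])/d[2])[:2],4)
def pix(n,p,c=None):
    c=c or calibration(n);T=np.array(c["T"]);q=np.array(c["camera_matrix"])@(T[:3,:3].T@(np.array(p)-T[:3,3]));return np.round(q[:2]/q[2],1)
E
python3 - <<'E'
from h import *
im=cv2.imread("pics/top0.png");cv2.imwrite("pics/top1.png",cv2.resize(im[160:310,190:470],None,fx=2.85,fy=2.85,interpolation=cv2.INTER_CUBIC))
print(pix("top",[.148,.607,.231]),pix("top",[0,0,0]),pix("scene",[.148,.607,.231]))
for n,u,v,z in [("heel",227,200,.0745),("pad",229,258,.068),("socket",303,212,.085),("lift",434,242,.0085),("nat",387,252,.06),("brown",386,228,.06),("black",313,265,.06),("pot",382,191,.079),("tape",372,288,.026),("bottle",388,126,.15),("can",433,140,.12)]: print(n,ray("top",u,v,z))
E
```

```text
[-39.6 432. ] [322.7 482.1] [-19.7  92.6]
heel [0.5758 0.2041]
pad [0.4577 0.1972]
socket [0.5517 0.0473]
lift [ 0.5024 -0.2281]
nat [ 0.4758 -0.1236]
brown [ 0.5249 -0.1212]
black [0.4468 0.0263]
pot [ 0.5976 -0.1108]
tape [ 0.4024 -0.0962]
bottle [ 0.709  -0.1151]
can [ 0.6916 -0.2054]
```

View pics/top1.png

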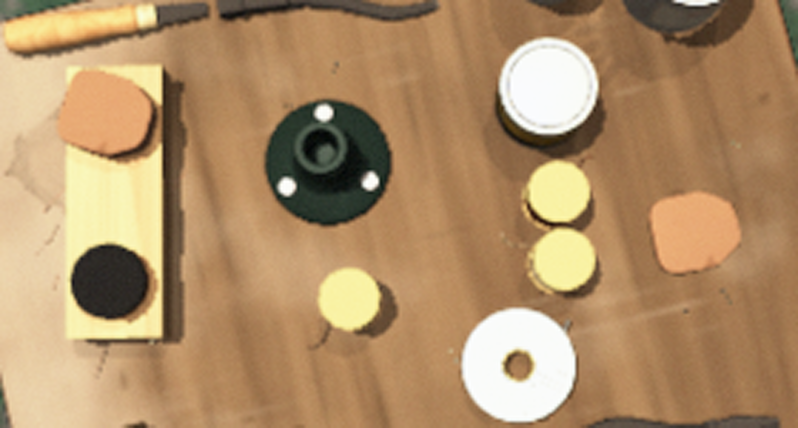

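```bash
cat >> h.py <<'E'
from scipy.spatial.transform import Rotation as Rn
def plan(p,yaw,n,rp=(np.pi,0)):
    "one row: shift in tool axes + turn, divided in n rows (turn applied stepwise)"
    s=bot.observe();R=Rn.from_euler('xyz',s['tool_rot']);G=Rn.from_euler('xyz',[rp[0],rp[1],yaw])
    rv=(R.inv()*G).as_rotvec();d=(np.array(p)-s['position'])/n;rows=[]
    for i in range(n):
        Ri=R*Rn.from_rotvec(rv*i/n);rows.append(np.round(Ri.inv().apply(d)/.8,4).tolist())
    print("n",n,"mm/row",np.linalg.norm(d)*1e3,"deg/row",np.degrees(np.linalg.norm(rv))/n)
    print("dp",rows);print("rot",np.round(rv/n/np.pi,4).tolist())
E
python3 - <<'E'
from h import *
c=calibration("wrist");s=bot.observe();R=Rn.from_euler('xyz',s['tool_rot']).as_matrix();T=np.array(c["T"])
print(np.round(c["camera_matrix"],1).tolist(),np.round(R.T@(T[:3,3]-s['position']),4),np.round(R.T@T[:3,:3],3).tolist())
plan([.576,.204,.231],s['tool_rot'][2],10)
E
```

```text
[[378.3, 0.0, 313.3], [0.0, 378.3, 232.7], [0.0, 0.0, 1.0]] [ 0.0697 -0.0004 -0.1427] [[0.0, -0.962, -0.273], [1.0, 0.001, -0.0], [0.001, -0.273, 0.962]]
n 10 mm/row 58.74584475643211 deg/row 0.005740721325854627
dp [[-0.0639, -0.0362, 0.0], [-0.0639, -0.0362, 0.0], [-0.0639, -0.0362, 0.0], [-0.0639, -0.0362, 0.0], [-0.0639, -0.0362, -0.0], [-0.0639, -0.0362, -0.0], [-0.0639, -0.0362, -0.0], [-0.0639, -0.0362, -0.0], [-0.0639, -0.0362, -0.0], [-0.0639, -0.0362, -0.0]]
rot [-0.0, 0.0, -0.0]
```

Request:
{"api": "move_arm", "payload": {"jaw": [0,0,0,0,0,0,0,0,0,0], "dp": [[-0.0639,-0.0362,0],[-0.0639,-0.0362,0],[-0.0639,-0.0362,0],[-0.0639,-0.0362,0],[-0.0639,-0.0362,0],[-0.0639,-0.0362,0],[-0.0639,-0.0362,0],[-0.0639,-0.0362,0],[-0.0639,-0.0362,0],[-0.0639,-0.0362,0]], "rotation": [[0,0,0],[0,0,0],[0,0,0],[0,0,0],[0,0,0],[0,0,0],[0,0,0],[0,0,0],[0,0,0],[0,0,0]]}}

```text
clock: 1.35
position: [0.5773, 0.2029, 0.2312]
tool_rot: [-3.142, -0.0, 2.902]
force: [0.0, 0.4, 0.1]
grip_width: 0.0852
```

Request:
{"api": "move_arm", "payload": {"jaw": [0,0], "dp": [[0,0,0],[0,0,0]], "rotation": [[0,0,0],[0,0,0]]}}

```text
clock: 1.6
position: [0.5759, 0.2045, 0.2309]
tool_rot: [-3.141, -0.001, 2.902]
force: [-0.5, 0.9, 0.3]
grip_width: 0.0856
```

```bash
cat > look.py <<'E'
from h import *
import sys,pickle
s=bot.observe();c=calibration("wrist");im=grab_frame("wrist");cv2.imwrite(f"pics/{sys.argv[1]}.png",im);pickle.dump((s,c),open(f"pics/{sys.argv[1]}.pkl","wb"))
print(np.round(s['position'],4),np.round(s['tool_rot'],4),np.round(s['qpos'],3))
E
python3 look.py w1
python3 - <<'E'
from h import *
im=cv2.imread("pics/w1.png");print(pix("wrist",[.576,.204,.0745]))
E
```

```text
[0.5759 0.2045 0.2309] [-3.1414e+00 -9.0000e-04  2.9016e+00] [-0.497  0.502  0.086  1.643 -0.05   1.     0.936]
[312.8 215.7]
```

View pics/w1.png

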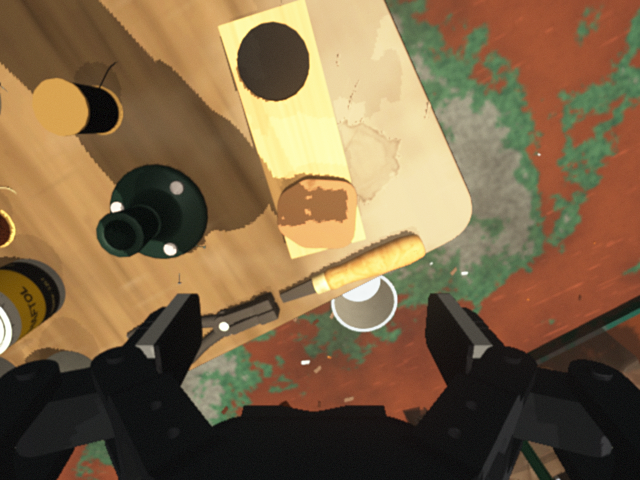

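Run:
```python
from h import *
im=cv2.imread("pics/w1.png");cv2.imwrite("pics/w1c.png",cv2.resize(im[160:265,260:375],None,fx=5,fy=5,interpolation=cv2.INTER_CUBIC))
```

```text
(no output)
```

View pics/w1c.png

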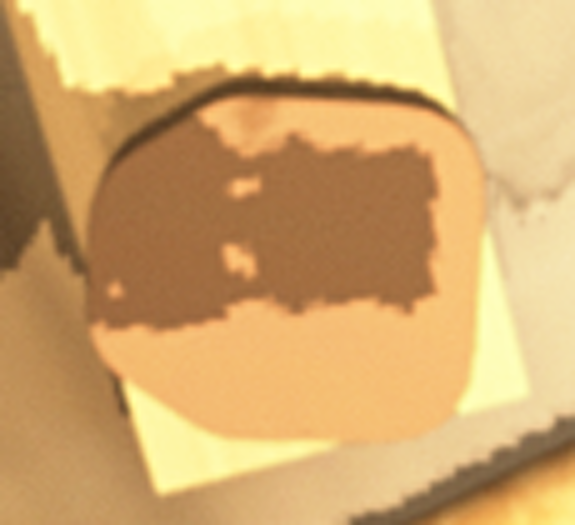

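```bash
cat >> h.py <<'E'
import pickle
def world(name,pts,off,sc,z):
    s,c=pickle.load(open(f"pics/{name}.pkl","rb"));return np.array([ray("wrist",off[0]+u/sc,off[1]+v/sc,z,c) for u,v in pts])
def report(W):  # sideA1,A2,sideB1,B2,edge1,edge2,back1,back2 ; y axis from sides
    a=lambda p,q:np.arctan2(*(q-p)[::-1]);A,B,E=a(W[0],W[1]),a(W[2],W[3]),a(W[4],W[5])
    print("yaw of +y axis deg: sides",np.degrees([A,B]),"edge+-90",np.degrees(E)+90,np.degrees(E)-90)
    for t in (Rn.from_euler('z',[0])and (A+B)/2,):
        y=np.array([np.cos(t),np.sin(t)]);x=np.array([y[1],-y[0]])
        px=W@x;py=W@y;print("width",np.ptp([px[:2].mean(),px[2:4].mean()]),"len",py[4:6].mean()-py[6:].mean())
        cx=(px[:2].mean()+px[2:4].mean())/2;cy=(py[4:6].mean()+py[6:].mean())/2;print("centre",cx*x+cy*y,"heel yaw deg",np.degrees(t)-90)
E
python3 - <<'E'
from h import *
report(world("w1",[(240,97),(400,107),(235,438),(390,442),(485,190),(468,375),(88,310),(89,240)],(260,160),5,.0745))
E
```

```text
yaw of +y axis deg: sides [72.78088394 74.7254128 ] edge+-90 72.85633573461688 -107.14366426538312
width 0.056138379287691 len 0.06296633342343466
centre [0.57620072 0.20649435] heel yaw deg -16.246851626919835
```

Run:
```python
from h import *
plan([.578,.2125,.15],np.radians(73.5),10)
```

```text
n 10 mm/row 8.14146429613126 deg/row 9.28195974545797
dp [[-0.0001, 0.001, 0.0101], [0.0001, 0.001, 0.0101], [0.0002, 0.0009, 0.0101], [0.0004, 0.0009, 0.0101], [0.0005, 0.0008, 0.0101], [0.0006, 0.0007, 0.0101], [0.0007, 0.0006, 0.0101], [0.0008, 0.0005, 0.0101], [0.0009, 0.0003, 0.0101], [0.0009, 0.0002, 0.0101]]
rot [-0.0, -0.0, 0.0516]
```

Request:
{"api": "move_arm", "payload": {"jaw": [0,0,0,0,0,0,0,0,0,0], "dp": [[-0.0001,0.001,0.01],[0.0001,0.001,0.01],[0.0002,0.0009,0.01],[0.0004,0.0009,0.01],[0.0005,0.0008,0.01],[0.0006,0.0007,0.01],[0.0007,0.0006,0.01],[0.0008,0.0005,0.01],[0.0009,0.0003,0.01],[0.0009,0.0002,0.01]], "rotation": [[0,0,0.0516],[0,0,0.0516],[0,0,0.0516],[0,0,0.0516],[0,0,0.0516],[0,0,0.0516],[0,0,0.0516],[0,0,0.0516],[0,0,0.0516],[0,0,0.0516]]}}

```text
clock: 2.9
position: [0.5779, 0.2131, 0.1511]
tool_rot: [-3.141, -0.0, 1.277]
force: [-0.5, 0.0, -0.3]
grip_width: 0.0854
```

Request:
{"api": "move_arm", "payload": {"jaw": [0,0,0,0,0,0], "dp": [[0,0,0.03],[0,0,0.03],[0,0,0.03],[0,0,0.025],[0,0,0.012],[0,0,0]], "rotation": [[0,0,0],[0,0,0],[0,0,0],[0,0,0],[0,0,0],[0,0,0]]}}

```text
clock: 3.65
position: [0.5785, 0.2117, 0.0494]
tool_rot: [-3.141, 0.0, 1.281]
force: [0.7, -0.6, -0.7]
grip_width: 0.0857
```

```bash
python3 look.py w2
python3 - <<'E'
from h import *
print(pix("wrist",[.576,.2055,.0745]))
E
```

```text
[0.5785 0.2117 0.0494] [-3.1411e+00  4.0000e-04  1.2809e+00] [-0.706  0.788  0.392  1.762 -0.444  0.682 -0.357]
[311.8 346.2]
```

View pics/w2.png

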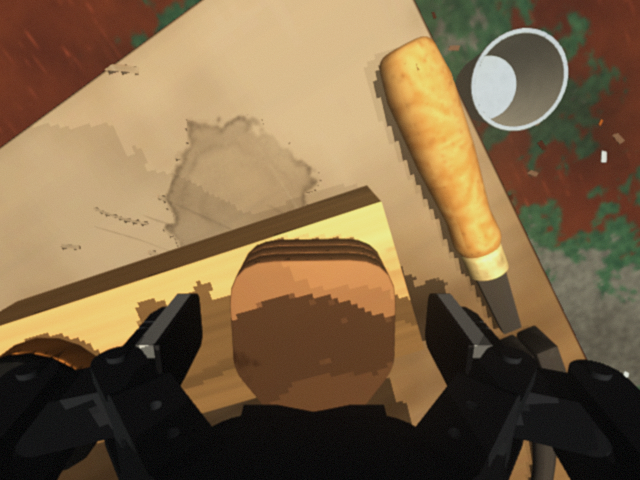

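Request:
{"api": "move_arm", "payload": {"jaw": [255,255,255,255,255,255,255,255], "dp": [[0,0,0.003],[0,0,0],[0,0,0],[0,0,0],[0,0,0],[0,0,0],[0,0,0],[0,0,0]], "rotation": [[0,0,0],[0,0,0],[0,0,0],[0,0,0],[0,0,0],[0,0,0],[0,0,0],[0,0,0]], "squeeze": 50}}

```text
clock: 4.7
position: [0.5788, 0.2117, 0.048]
tool_rot: [3.141, -0.001, 1.281]
force: [-3.3, -0.8, 7.7]
grip_width: 0.0562
```

Request:
{"api": "move_arm", "payload": {"jaw": [255,255,255,255,255,255], "dp": [[0,0,-0.01],[0,0,-0.025],[0,0,-0.04],[0,0,-0.04],[0,0,-0.025],[0,0,0]], "rotation": [[0,0,0],[0,0,0],[0,0,0],[0,0,0],[0,0,0],[0,0,0]]}}

```text
clock: 5.45
position: [0.5795, 0.2118, 0.1616]
tool_rot: [3.139, -0.002, 1.281]
force: [-0.6, -0.6, -3.2]
grip_width: 0.0562
```

```bash
python3 look.py w3;python3 - <<'E'
from h import *
# w2 straight edge mid and sides at rim
W=world("w2",[(232,300),(394,300),(265,262),(365,262)],(0,0),1,.0745);print(W)
s,c=pickle.load(open("pics/w2.pkl","rb"));t=s['tool_rot'][2];x=np.array([np.cos(t),np.sin(t)]);y=np.array([np.sin(t),-np.cos(t)])
print("tool frame",np.round([[ (w-s['position'][:2])@x,(w-s['position'][:2])@y] for w in W],4))
s=bot.observe();print(s['grip_width'],s['force'])
# socket in the top image: crop pixel centre (321,148)->full
print("socket",ray("top",190+321/2.85,160+148/2.85,.085), "base z~.005",ray("top",190+328/2.85,160+162/2.85,.005))
cv2.imwrite("pics/w3c.png",cv2.imread("pics/w3.png"))
E
```

```text
[0.5795 0.2118 0.1616] [ 3.1393e+00 -2.3000e-03  1.2807e+00] [-0.765  0.639  0.482  1.708 -0.367  0.882 -0.418]
[[0.5548 0.2308]
 [0.6077 0.215 ]
 [0.57   0.2406]
 [0.6017 0.2312]]
tool frame [[ 0.0115 -0.0282]
 [ 0.0115  0.0271]
 [ 0.0253 -0.0164]
 [ 0.0253  0.0167]]
0.056208393405455984 [-0.73273033 -0.17524607 -4.17907537]
socket [0.5519 0.0481] base z~.005 [0.5529 0.0483]
```

View pics/w3.png

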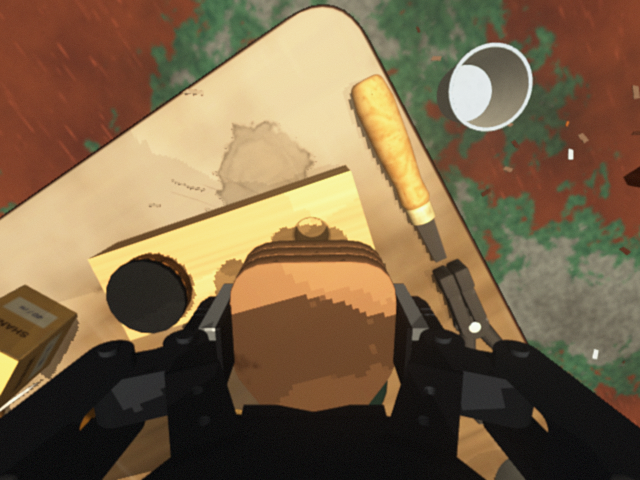

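```bash
cat > fit.py <<'E'
from h import *
P=[(230,97),(330,99),(415,108),(455,130),(484,170),(485,230),(468,375),(462,405),(440,430),(400,442),(225,438),(190,420),(100,350),(88,310),(89,230),(115,160),(170,122)]
W=world("w1",P,(260,160),5,.0745);t=np.radians(-16.5);R=np.array([[np.cos(t),-np.sin(t)],[np.sin(t),np.cos(t)]])
M=(W-[.576,.206])@R
# symmetrize about x and scale to 58x64
def resample(M,n=360):
    a=np.arctan2(M[:,1],M[:,0]);o=np.argsort(a);return a[o],M[o]
def rad(M,th):
    L=np.vstack([M,M[:1]]);out=[]
    for h in th:
        d=np.array([np.cos(h),np.sin(h)]);best=0
        for p,q in zip(L[:-1],L[1:]):
            A=np.array([d,p-q]).T
            if abs(np.linalg.det(A))<1e-12: continue
            r,u=np.linalg.solve(A,p)
            if r>0 and -1e-6<=u<=1+1e-6: best=max(best,r)
        out.append(best)
    return np.array(out)
th=np.linspace(0,2*np.pi,120,endpoint=False)
r=(rad(M,th)+rad(M*[-1,1],th))/2
MOD=np.c_[r*np.cos(th),r*np.sin(th)];MOD=(MOD-(MOD.max(0)+MOD.min(0))/2)/np.ptp(MOD,axis=0)*[.058,.064]
def match(C,yaws,label=""):
    "C: contour in world metres -> best yaw, centre by mask overlap"
    c0=(C.max(0)+C.min(0))/2;S=5000
    mk=lambda Q:cv2.fillPoly(np.zeros((500,500),np.uint8),[np.round((Q-c0)*S+250).astype(int)],1)
    A=mk(C);res=[]
    from scipy.optimize import minimize
    def f(v):
        t=np.radians(v[2]);R=np.array([[np.cos(t),-np.sin(t)],[np.sin(t),np.cos(t)]])
        B=mk(MOD@R.T+c0+np.array(v[:2])/1e3);return 1-(A&B).sum()/(A|B).sum()
    for y in yaws:
        o=minimize(f,[0,0,y],method="Nelder-Mead",options=dict(initial_simplex=[[0,0,y],[3,0,y],[0,3,y],[0,0,y+8]],xatol=.05,fatol=1e-4));res.append((round(1-o.fun,4),np.round(c0+o.x[:2]/1e3,4).tolist(),round(o.x[2],1)))
    res.sort(reverse=True);print(label,"size",np.ptp(C,axis=0),res[:4])
def leather(im,lo,hi,box):
    x0,y0,x1,y1=box;h=cv2.cvtColor(im[y0:y1,x0:x1],cv2.COLOR_BGR2HSV);m=cv2.inRange(h,lo,hi)
    m=cv2.morphologyEx(m,cv2.MORPH_OPEN,np.ones((3,3)));c=max(cv2.findContours(m,cv2.RETR_EXTERNAL,cv2.CHAIN_APPROX_NONE)[0],key=cv2.contourArea)
    return c[:,0,:]+[x0,y0]
E
python3 - <<'E'
from fit import *
im=cv2.imread("pics/top0.png");h=cv2.cvtColor(im,cv2.COLOR_BGR2HSV)
for n,b,z,ce in(("lift",(408,215,460,270),.0085,(434,242)),("heel",(205,175,250,220),.0745,(227,200))):
    m=np.abs(im[b[1]:b[3],b[0]:b[2]].astype(int)-np.median(im[ce[1]-6:ce[1]+6,ce[0]-6:ce[0]+6].reshape(-1,3),axis=0)).max(2)<28
    m=cv2.morphologyEx(m.astype(np.uint8),cv2.MORPH_OPEN,np.ones((3,3)));c=max(cv2.findContours(m,0,cv2.CHAIN_APPROX_NONE)[0],key=cv2.contourArea)[:,0]+[b[0],b[1]]
    match(np.array([ray("top",u,v,z) for u,v in c]),range(-180,180,30),n)
E
```

```text
lift size [0.0581 0.0635] [(np.float64(0.8753), [0.5054, -0.2278], np.float64(11.4)), (np.float64(0.8752), [0.5066, -0.2283], np.float64(10.8)), (np.float64(0.8751), [0.5055, -0.2279], np.float64(11.0)), (np.float64(0.875), [0.5053, -0.2283], np.float64(8.7))]
heel size [0.0579 0.0659] [(np.float64(0.9038), [0.5776, 0.2067], np.float64(-13.2)), (np.float64(0.9035), [0.5774, 0.2068], np.float64(-13.8)), (np.float64(0.9035), [0.5773, 0.2065], np.float64(-14.2)), (np.float64(0.9033), [0.5774, 0.2067], np.float64(-14.8))]
```

Run:
```python
from h import *
plan([.5539,.0544,.16],np.radians(73.4),6)
```

```text
n 6 mm/row 26.55319619692665 deg/row 0.01425064691073385
dp [[-0.0329, 0.0044, 0.0], [-0.0329, 0.0044, 0.0], [-0.0329, 0.0044, 0.0], [-0.0329, 0.0044, 0.0], [-0.0329, 0.0044, 0.0], [-0.0329, 0.0044, 0.0]]
rot [0.0, -0.0001, -0.0]
```

Request:
{"api": "move_arm", "payload": {"jaw": [255,255,255,255,255,255,255,255], "dp": [[-0.018,0.0024,0],[-0.037,0.005,0],[-0.047,0.006,0],[-0.047,0.006,0],[-0.032,0.0045,0],[-0.0165,0.0025,0],[0,0,0],[0,0,0]], "rotation": [[0,0,0],[0,0,0],[0,0,0],[0,0,0],[0,0,0],[0,0,0],[0,0,0],[0,0,0]]}}

```text
clock: 6.5
position: [0.5538, 0.0552, 0.1591]
tool_rot: [-3.141, -0.0, 1.282]
force: [-0.7, 0.1, -2.2]
grip_width: 0.0559
```

Run:
```python
from h import *
s=bot.observe();print(np.round(s['position'],4),np.round(s['tool_rot'],4),s['grip_width'])
t=s['tool_rot'][2];ax=s['position'][:2]-.0067*np.array([np.cos(t),np.sin(t)]);print("axis",ax)
im=grab_frame("scene");cv2.imwrite("pics/s2.png",im)
for z in(.085,.124,.158):print(z,pix("scene",[.552,.048,z]))
u,v=pix("scene",[.552,.048,.12]).astype(int);cv2.imwrite("pics/s2c.png",cv2.resize(im[v-75:v+75,u-100:u+100],None,fx=4,fy=4,interpolation=cv2.INTER_CUBIC));print(u-100,v-75)
```

```text
[0.5538 0.0552 0.1591] [-3.1413e+00 -2.0000e-04  1.2818e+00] 0.05590206429582223
axis [0.55189406 0.04872908]
0.085 [318.7 210.2]
0.124 [318.6 188.6]
0.158 [318.5 169.2]
218 115
```

View pics/s2c.png

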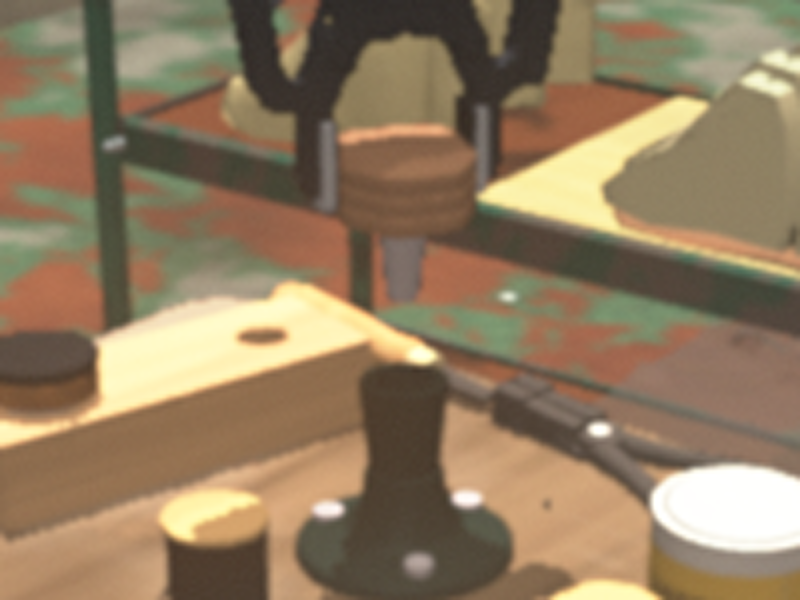

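Request:
{"api": "move_arm", "payload": {"jaw": [255,255,255,255,255,255,255,255], "dp": [[0,0,0.01],[0,0,0.012],[0,0,0.012],[0,0,0.012],[0,0,0.008],[0,0,0.006],[0,0,0],[0,0,0]], "rotation": [[0,0,0],[0,0,0],[0,0,0],[0,0,0],[0,0,0],[0,0,0],[0,0,0],[0,0,0]]}}

```text
clock: 7.55
position: [0.5539, 0.0541, 0.1115]
tool_rot: [3.141, -0.0, 1.281]
force: [-0.2, 0.6, -2.6]
grip_width: 0.0563
```

Request:
{"api": "move_arm", "payload": {"jaw": [255,255,255,255,255,255,255], "dp": [[0,0,0.006],[0,0,0.005],[0,0,0.004],[0,0,0.003],[0,0,0.003],[0,0,0],[0,0,0]], "rotation": [[0,0,0],[0,0,0],[0,0,0],[0,0,0],[0,0,0],[0,0,0],[0,0,0]]}}

```text
clock: 8.43
position: [0.5539, 0.0544, 0.0945]
tool_rot: [3.141, -0.0, 1.281]
force: [1.9, 4.8, -6.1]
grip_width: 0.0559
```

Request:
{"api": "move_arm", "payload": {"jaw": [255,255,255,255,255,255], "dp": [[0.001,0,0],[0,0,0.002],[0,0,0.002],[0,0,0.002],[0,0,0],[0,0,0]], "rotation": [[0,0,0],[0,0,0],[0,0,0],[0,0,0],[0,0,0],[0,0,0]]}}

```text
clock: 9.18
position: [0.5541, 0.055, 0.0896]
tool_rot: [3.141, -0.0, 1.281]
force: [4.2, 3.7, -5.5]
grip_width: 0.0559
```

Request:
{"api": "move_arm", "payload": {"jaw": [255,255,255,255,255], "dp": [[0.0006,0.0006,0],[0,0,0.0015],[0,0,0.0015],[0,0,0],[0,0,0]], "rotation": [[0,0,0],[0,0,0],[0,0,0],[0,0,0],[0,0,0]]}}

```text
clock: 9.8
position: [0.5545, 0.0552, 0.0885]
tool_rot: [-3.141, -0.001, 1.28]
force: [-8.5, 2.7, 26.8]
grip_width: 0.0559
```

Request:
{"api": "move_arm", "payload": {"jaw": [255,255,60,30,0,0,0,0], "dp": [[0,0,-0.0012],[0,0,0],[0,0,0],[0,0,0],[0,0,0],[0,0,0],[0,0,0],[0,0,0]], "rotation": [[0,0,0],[0,0,0],[0,0,0],[0,0,0],[0,0,0],[0,0,0],[0,0,0],[0,0,0]]}}

```text
clock: 10.8
position: [0.5546, 0.0552, 0.0883]
tool_rot: [-3.142, 0.0, 1.281]
force: [-0.5, 0.5, -0.1]
grip_width: 0.0858
```

Request:
{"api": "move_arm", "payload": {"jaw": [0,0,0,0,0,0], "dp": [[0,0,-0.02],[0,0,-0.04],[0,0,-0.06],[0,0,-0.06],[0,0,-0.03],[0,0,0]], "rotation": [[0,0,0],[0,0,0],[0,0,0],[0,0,0],[0,0,0],[0,0,0]]}}

```text
clock: 11.55
position: [0.5553, 0.0552, 0.2589]
tool_rot: [3.139, -0.002, 1.281]
force: [-0.3, -0.9, 0.5]
grip_width: 0.0856
```

```bash
python3 look.py w4
python3 - <<'E'
from h import *
im=grab_frame("scene");cv2.imwrite("pics/s3.png",im)
w=cv2.imread("pics/w4.png");u,v=pix("wrist",[.552,.0485,.1145]).astype(int);print("w",u,v,"scene",pix("scene",[.552,.0485,.1145]))
a=cv2.resize(im[130:280,244:394],(400,400),interpolation=cv2.INTER_CUBIC);u=min(max(u,80),560);v=min(max(v,80),400)
b=cv2.resize(w[v-80:v+80,u-80:u+80],(400,400),interpolation=cv2.INTER_CUBIC);cv2.imwrite("pics/c4.png",np.hstack([a,b]));print("off",u-80,v-80)
plan([.503,-.22,.22],np.radians(100),7)
E
```

```text
[0.5553 0.0552 0.2589] [ 3.1385e+00 -2.2000e-03  1.2805e+00] [-0.609  0.433  0.559  1.772 -0.267  1.009 -0.239]
w 313 226 scene [318.5 193.9]
off 233 146
n 7 mm/row 40.34093867559241 deg/row 3.8026212591826503
dp [[-0.0497, 0.0053, 0.0065], [-0.05, 0.002, 0.0065], [-0.05, -0.0014, 0.0065], [-0.0498, -0.0047, 0.0065], [-0.0494, -0.008, 0.0065], [-0.0487, -0.0112, 0.0065], [-0.0479, -0.0144, 0.0065]]
rot [0.0, -0.0, -0.0211]
```

View pics/c4.png

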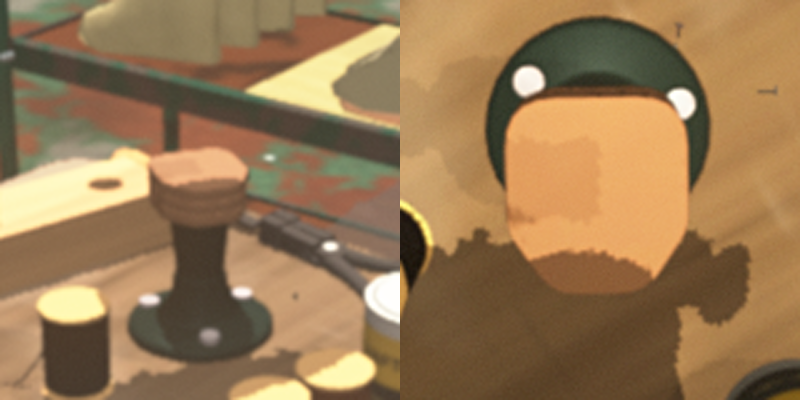

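Run:
```python
from fit import *
W=world("w4",[(106,215),(107,135),(288,215),(288,135),(135,96),(262,96),(160,293),(240,293)],(233,146),2.5,.1145);report(W)
```

```text
yaw of +y axis deg: sides [71.06930279 74.82342241] edge+-90 73.34327055873263 -106.65672944126737
width 0.05658244616327096 len 0.06379168904154897
centre [0.55237886 0.04952321] heel yaw deg -17.053637400548112
```

Request:
{"api": "move_arm", "payload": {"jaw": [0,0,0,0,0,0,0,0,0], "dp": [[-0.0497,0.0053,0.0065],[-0.05,0.002,0.0065],[-0.05,-0.0014,0.0065],[-0.0498,-0.0047,0.0065],[-0.0494,-0.008,0.0065],[-0.0487,-0.0112,0.0065],[-0.0479,-0.0144,0.0065],[0,0,0],[0,0,0]], "rotation": [[0,0,-0.0211],[0,0,-0.0211],[0,0,-0.0211],[0,0,-0.0211],[0,0,-0.0211],[0,0,-0.0211],[0,0,-0.0211],[0,0,0],[0,0,0]]}}

```text
clock: 12.78
position: [0.5029, -0.2196, 0.2193]
tool_rot: [-3.141, -0.001, 1.744]
force: [0.4, 0.8, 0.1]
grip_width: 0.0852
```

```bash
python3 look.py w5
python3 - <<'E'
from h import *
w=cv2.imread("pics/w5.png");u,v=pix("wrist",[.504,-.228,.0085]).astype(int);print(u,v)
v=min(v,400);cv2.imwrite("pics/w5c.png",cv2.resize(w[v-60:v+60,u-80:u+80],None,fx=5,fy=5,interpolation=cv2.INTER_CUBIC));print("off",u-80,v-60)
E
```

```text
[ 0.5029 -0.2196  0.2193] [-3.1406e+00 -7.0000e-04  1.7440e+00] [-0.032  0.452  0.461  1.833 -0.247  0.915  0.714]
313 210
off 233 150
```

View pics/w5c.png

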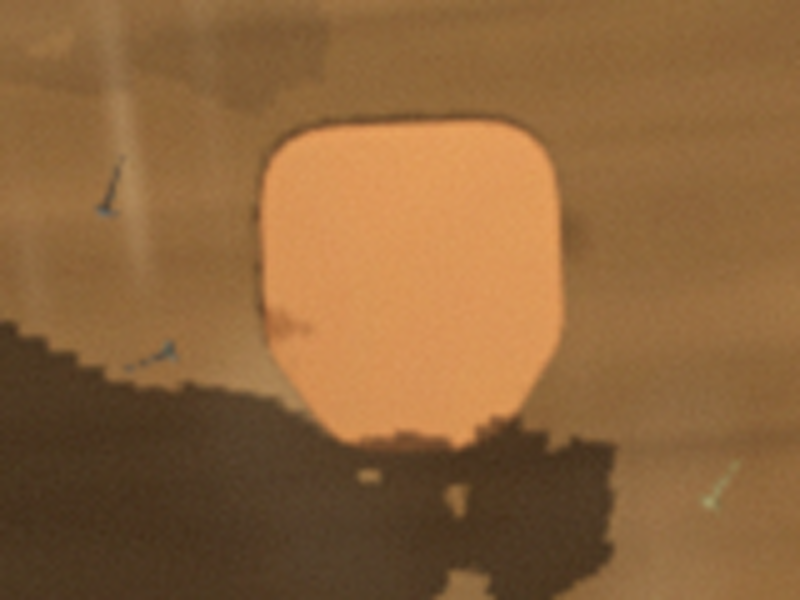

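Run:
```python
from fit import *
report(world("w5",[(266,315),(262,190),(564,315),(556,190),(310,125),(500,121),(355,448),(460,448)],(233,150),5,.0085))
```

```text
yaw of +y axis deg: sides [100.79545359 104.83993916] edge+-90 101.24641168018533 -78.75358831981467
width 0.05612266854127845 len 0.06319020949694559
centre [ 0.50546826 -0.22593301] heel yaw deg 12.817696374822361
```

Request:
{"api": "move_arm", "payload": {"jaw": [0,0,0,0,40,63,63,63,63,63], "dp": [[0,0.0015,0.03],[0,0,0.06],[0,0,0.06],[0,0,0.06],[0,0,0.035],[0,0,0.014],[0,0,0],[0,0,0],[0,0,0],[0,0,0]], "rotation": [[0,0,-0.0116],[0,0,0],[0,0,0],[0,0,0],[0,0,0],[0,0,0],[0,0,0],[0,0,0],[0,0,0],[0,0,0]]}}

```text
clock: 14.08
position: [0.5047, -0.2199, 0.0133]
tool_rot: [3.141, 0.0, 1.781]
force: [0.1, 0.5, 0.0]
grip_width: 0.064
```

Request:
{"api": "move_arm", "payload": {"jaw": [52,52,52,52,52,52], "dp": [[0,0,0],[0,0,0.004],[0,0,0.004],[0,0,0.004],[0,0,0],[0,0,0]], "rotation": [[0,0,0],[0,0,0],[0,0,0],[0,0,0],[0,0,0],[0,0,0]]}}

```text
clock: 14.82
position: [0.5043, -0.22, 0.0031]
tool_rot: [-3.142, 0.0, 1.781]
force: [0.0, 0.2, 0.7]
grip_width: 0.0679
```

Request:
{"api": "move_arm", "payload": {"jaw": [52,52,52,52], "dp": [[0,0,0.0025],[0,0,0.0025],[0,0,0],[0,0,0]], "rotation": [[0,0,0],[0,0,0],[0,0,0],[0,0,0]]}}

```text
clock: 15.32
position: [0.5043, -0.2199, -0.0009]
tool_rot: [-3.142, -0.0, 1.781]
force: [-0.5, -1.0, 0.1]
grip_width: 0.0679
```

Request:
{"api": "move_arm", "payload": {"jaw": [52,52,52,52], "dp": [[0,0,0.0015],[0,0,0.0015],[0,0,0],[0,0,0]], "rotation": [[0,0,0],[0,0,0],[0,0,0],[0,0,0]]}}

```text
clock: 15.82
position: [0.5043, -0.2199, -0.0033]
tool_rot: [3.142, 0.0, 1.781]
force: [0.3, 0.4, -0.4]
grip_width: 0.0681
```

Request:
{"api": "move_arm", "payload": {"jaw": [70,80,90,100,255,255,255,255], "dp": [[0,0,0],[0,0,0],[0,0,0],[0,0,0],[0,0,0],[0,0,0],[0,0,0],[0,0,0]], "rotation": [[0,0,0],[0,0,0],[0,0,0],[0,0,0],[0,0,0],[0,0,0],[0,0,0],[0,0,0]], "squeeze": 35}}

```text
clock: 16.82
position: [0.5043, -0.2199, -0.0029]
tool_rot: [3.141, -0.0, 1.781]
force: [-2.0, 0.8, 10.4]
grip_width: 0.0557
```

Request:
{"api": "move_arm", "payload": {"jaw": [255,255,255,255,255,255,255,255], "dp": [[0,0,-0.005],[0,0,-0.02],[0,0,-0.04],[0,0,-0.06],[0,0,-0.06],[0,0,-0.045],[0,0,-0.02],[0,0,0]], "rotation": [[0,0,0],[0,0,0],[0,0,0],[0,0,0],[0,0,0],[0,0,0],[0,0,0],[0,0,0]]}}

```text
clock: 17.82
position: [0.5046, -0.2198, 0.1975]
tool_rot: [3.14, 0.0, 1.781]
force: [0.1, -0.0, -1.4]
grip_width: 0.0557
```

```bash
python3 look.py w6
python3 - <<'E'
from h import *
s=bot.observe();print(s['grip_width'])
im=grab_frame("scene");cv2.imwrite("pics/s6.png",im)
p=s['position'];u,v=pix("scene",p).astype(int);print(u,v)
a=cv2.resize(im[max(v-50,0):max(v-50,0)+100,u-50:u+50],(400,400),interpolation=cv2.INTER_CUBIC);w=cv2.imread("pics/w6.png")
b=cv2.resize(w[230:430,213:413],(400,400),interpolation=cv2.INTER_CUBIC);cv2.imwrite("pics/c6.png",np.hstack([a,b]))
E
```

```text
[ 0.5046 -0.2198  0.1975] [3.1401e+00 4.0000e-04 1.7814e+00] [-0.023  0.481  0.45   1.853 -0.268  0.866  0.769]
0.05583472164787834
410 209
```

View pics/c6.png

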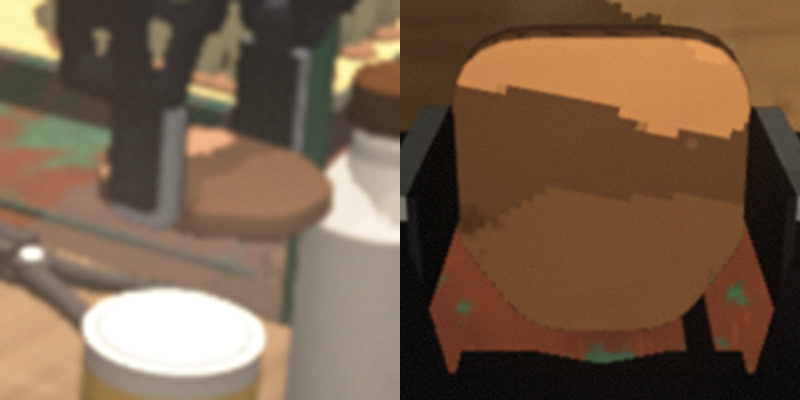

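```bash
cat > tf.py <<'E'
from h import *
def tool(name,pts,off,sc,z):
    s,c=pickle.load(open(f"pics/{name}.pkl","rb"));W=world(name,pts,off,sc,z);t=s['tool_rot'][2];x=np.array([np.cos(t),np.sin(t)]);y=np.array([np.sin(t),-np.cos(t)])
    d=W-np.array(s['position'])[:2];return np.round(np.c_[d@x,d@y],4)
E
python3 - <<'E'
from tf import *
print("lift",tool("w6",[(90,39),(310,38),(60,215),(56,110),(344,215),(348,110),(150,328),(250,328)],(213,230),2,.209).tolist())
print("heel in hand",tool("w3",[(265,262),(365,262),(233,330),(232,300),(394,330),(394,300)],(0,0),1,.1616-.048+.0745).tolist())
# edges refined: vertical profile of straight edge in both
for n,u in(("w3",(290,345)),("w6",(285,345))):
    im=cv2.imread(f"pics/{n}.png");print(n,im[236:270,u[0]:u[1]].mean(1).astype(int)[:,2].tolist())
plan([.52,-.10,.2],np.radians(88),5)
E
```

```text
lift [[0.0254, -0.0208], [0.0256, 0.0193], [-0.0108, -0.0282], [0.0114, -0.0278], [-0.0109, 0.0274], [0.0114, 0.027], [-0.037, -0.0111], [-0.037, 0.0095]]
heel in hand [[0.0258, -0.0163], [0.0257, 0.0164], [0.0009, -0.0281], [0.0122, -0.0278], [0.0008, 0.0273], [0.0121, 0.0267]]
w3 [132, 125, 123, 113, 93, 86, 94, 105, 115, 133, 140, 107, 86, 92, 102, 110, 126, 147, 131, 95, 85, 92, 101, 107, 114, 144, 203, 235, 238, 238, 237, 237, 237, 237]
w6 [98, 91, 87, 83, 82, 80, 67, 60, 66, 74, 78, 87, 129, 189, 209, 210, 209, 208, 208, 207, 207, 206, 206, 205, 206, 206, 205, 205, 205, 205, 205, 205, 206, 205]
n 5 mm/row 24.141820113603362 deg/row 2.8123818022567
dp [[0.0284, 0.0102, -0.0011], [0.0289, 0.0088, -0.0011], [0.0292, 0.0074, -0.0011], [0.0296, 0.0059, -0.0011], [0.0298, 0.0045, -0.0011]]
rot [-0.0001, -0.0, 0.0156]
```

Run:
```python
from h import *
plan([.5545,.0555,.2],1.2805,10)
```

```text
n 10 mm/row 27.970411421620444 deg/row 2.8694558822050675
dp [[0.0323, 0.0134, -0.0005], [0.0329, 0.0117, -0.0005], [0.0335, 0.0101, -0.0005], [0.0339, 0.0084, -0.0005], [0.0343, 0.0067, -0.0005], [0.0346, 0.005, -0.0005], [0.0348, 0.0032, -0.0005], [0.0349, 0.0015, -0.0005], [0.035, -0.0003, -0.0005], [0.0349, -0.002, -0.0005]]
rot [-0.0, -0.0, 0.0159]
```

Request:
{"api": "move_arm", "payload": {"jaw": [255,255,255,255,255,255,255,255,255,255], "dp": [[0.0323,0.0134,-0.0005],[0.0329,0.0117,-0.0005],[0.0335,0.0101,-0.0005],[0.0339,0.0084,-0.0005],[0.0343,0.0067,-0.0005],[0.0346,0.005,-0.0005],[0.0348,0.0032,-0.0005],[0.0349,0.0015,-0.0005],[0.035,-0.0003,-0.0005],[0.0349,-0.002,-0.0005]], "rotation": [[0,0,0.0159],[0,0,0.0159],[0,0,0.0159],[0,0,0.0159],[0,0,0.0159],[0,0,0.0159],[0,0,0.0159],[0,0,0.0159],[0,0,0.0159],[0,0,0.0159]]}}

```text
clock: 19.18
position: [0.5544, 0.0558, 0.1992]
tool_rot: [-3.14, 0.002, 1.28]
force: [0.2, -0.6, -0.4]
grip_width: 0.0555
```

Request:
{"api": "move_arm", "payload": {"jaw": [255,255,255], "dp": [[0,0,0],[0,0,0],[0,0,0]], "rotation": [[0,0,0],[0,0,0],[0,0,0]]}}

```text
clock: 19.55
position: [0.5547, 0.0541, 0.2003]
tool_rot: [-3.141, 0.001, 1.281]
force: [0.0, -0.4, -0.1]
grip_width: 0.0555
```

Run:
```python
from h import *
s=bot.observe();print(s['position'],s['tool_rot'],s['grip_width'])
plan([.5545,.0555,.142],1.2805,4)
```

```text
[0.55469212 0.05409084 0.2003378 ] [-3.14118764e+00  5.68097743e-04  1.28060457e+00] 0.05553064317021416
n 4 mm/row 14.588783436505636 deg/row 0.010105088286847886
dp [[0.0004, -0.0002, 0.0182], [0.0004, -0.0002, 0.0182], [0.0004, -0.0002, 0.0182], [0.0004, -0.0002, 0.0182]]
rot [-0.0, 0.0, 0.0]
```

Request:
{"api": "move_arm", "payload": {"jaw": [255,255,255,255,255,255,255], "dp": [[0.0004,-0.0002,0.015],[0.0004,-0.0002,0.025],[0.0004,0,0.02],[0.0002,0,0.01],[0,0,0.003],[0,0,0],[0,0,0]], "rotation": [[0,0,0],[0,0,0],[0,0,0],[0,0,0],[0,0,0],[0,0,0],[0,0,0]]}}

```text
clock: 20.42
position: [0.5552, 0.0563, 0.1427]
tool_rot: [3.141, -0.0, 1.282]
force: [-0.8, 0.0, 0.2]
grip_width: 0.0555
```

Request:
{"api": "move_arm", "payload": {"jaw": [255,255,255,255,255], "dp": [[0,0,0.008],[0,0,0.008],[0,0,0.004],[0,0,0],[0,0,0]], "rotation": [[0,0,0],[0,0,0],[0,0,0],[0,0,0],[0,0,0]]}}

```text
clock: 21.05
position: [0.555, 0.0562, 0.1264]
tool_rot: [3.141, 0.0, 1.282]
force: [-0.5, -0.1, -1.0]
grip_width: 0.0547
```

```bash
python3 look.py w7
python3 - <<'E'
from h import *
P=[]
for i in range(6):
    im=grab_frame("scene");s=bot.observe();P.append(np.r_[s['position'],s['tool_rot'][2]])
print(np.mean(P,0),np.std(P,0),s['force'])
t=grab_frame("top");cv2.imwrite("pics/s7.png",im)
u,v=pix("scene",[.552,.049,.12]).astype(int)
a=cv2.resize(im[v-40:v+40,u-40:u+40],(400,400),interpolation=cv2.INTER_CUBIC)
w=cv2.imread("pics/w7.png");b=cv2.resize(w[230:430,213:413],(400,400),interpolation=cv2.INTER_CUBIC)
cv2.imwrite("pics/c7.png",np.hstack([a,b]));print("off",u-40,v-40)
E
```

```text
[0.555  0.0562 0.1264] [3.1415 0.     1.2815] [-0.559  0.614  0.502  1.89  -0.422  0.744 -0.108]
[0.55499948 0.05630969 0.12636876 1.28165604] [2.30540334e-05 1.92028477e-05 2.89634316e-05 4.51164259e-05] [-0.54229415  0.51345256 -0.50366092]
off 278 150
```

View pics/c7.png

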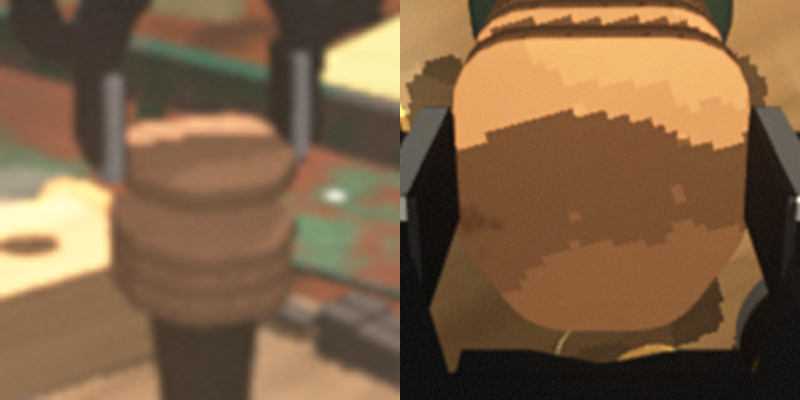

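Run:
```python
from tf import *
im=cv2.imread("pics/w7.png");print(im[222:256,285:345].mean(1).astype(int)[:,2].tolist())
for nm,v,z in(("heel",234.3,.1145),("lift",249,.1264+.0115)): print(nm,tool("w7",[(285,v),(345,v)],(0,0),1,z).tolist())
```

```text
[114, 126, 102, 87, 99, 118, 127, 101, 87, 97, 114, 164, 224, 237, 237, 234, 221, 198, 171, 142, 106, 82, 85, 98, 108, 118, 165, 234, 245, 245, 244, 244, 244, 244]
heel [[0.0241, -0.0125], [0.0242, 0.013]]
lift [[0.0254, -0.0108], [0.0254, 0.0111]]
```

Request:
{"api": "move_arm", "payload": {"jaw": [255,255,255,255,255,255], "dp": [[-0.0012,-0.0003,0],[0,0,0.003],[0,0,0.0025],[0,0,0],[0,0,0],[0,0,0]], "rotation": [[0,0,0],[0,0,0],[0,0,0],[0,0,0],[0,0,0],[0,0,0]]}}

```text
clock: 22.2
position: [0.5545, 0.0554, 0.1219]
tool_rot: [3.142, 0.0, 1.282]
force: [0.2, -0.3, 0.1]
grip_width: 0.0552
```

```bash
python3 look.py w8
python3 - <<'E'
from tf import *
s=bot.observe();print(s['position'],s['grip_width'])
im=cv2.imread("pics/w8.png");p=im[222:256,285:345].mean(1)[:,2];print(p.astype(int).tolist())
for a,b in((285,300),(330,345)): print(im[225:255,a:b].mean(1).astype(int)[:,2].tolist())
# scene: vertical profile through the heel/lift middle
g=cv2.imread("pics/s7.png");print("s7",g[165:215,308:330].mean(1)[:,2].astype(int).tolist())
g=grab_frame("scene");cv2.imwrite("pics/s8.png",g);print("s8",g[165:215,308:330].mean(1)[:,2].astype(int).tolist())
c=np.array([.5526,.049]);t=1.2815;f=c-.030*np.array([np.cos(t),np.sin(t)])
for z in(.085,.089,.1145,.1245,.133):print(z,pix("scene",[*f,z]))
E
```

```text
[0.5545 0.0554 0.1219] [3.1415 0.     1.2816] [-0.554  0.619  0.497  1.894 -0.426  0.734 -0.103]
[0.55446894 0.0554471  0.12190633] 0.055409051477567285
[107, 123, 115, 93, 93, 111, 129, 119, 94, 91, 104, 127, 183, 233, 240, 238, 234, 223, 200, 170, 123, 87, 86, 99, 110, 120, 167, 235, 246, 246, 245, 245, 244, 244]
[98, 88, 105, 123, 131, 102, 87, 98, 114, 160, 226, 239, 238, 232, 216, 187, 157, 116, 84, 84, 97, 106, 117, 160, 228, 245, 246, 245, 244, 244]
[91, 95, 113, 132, 106, 87, 94, 106, 140, 206, 238, 241, 238, 229, 217, 199, 168, 116, 84, 89, 101, 110, 118, 171, 239, 247, 245, 245, 245, 245]
s7 [69, 68, 68, 71, 73, 75, 81, 115, 180, 228, 238, 219, 170, 141, 135, 136, 139, 144, 149, 153, 155, 153, 143, 129, 119, 117, 120, 129, 136, 137, 138, 138, 139, 141, 140, 137, 128, 121, 118, 121, 125, 125, 120, 118, 121, 124, 123, 118, 110, 96]
s8 [68, 67, 67, 69, 72, 75, 80, 89, 103, 123, 159, 206, 234, 237, 214, 159, 135, 134, 136, 139, 145, 150, 153, 155, 152, 140, 126, 118, 117, 122, 131, 137, 139, 139, 139, 134, 126, 120, 118, 120, 124, 124, 120, 118, 120, 123, 122, 118, 109, 95]
0.085 [324.3 217. ]
0.089 [324.3 214.8]
0.1145 [324.3 200.4]
0.1245 [324.3 194.7]
0.133 [324.3 189.8]
```

Run:
```python
from tf import *
from workcell import workorder
a=tool("w8",[(313,233.6)],(0,0),1,.1145)[0];b=tool("w8",[(313,248.2)],(0,0),1,.1219+.0115)[0];print(a,b)
if abs(a[0]-b[0])<.0012:
    s=bot.observe();print(s['force'],s['clock'],s['grip_width']);workorder.job_done();print("handed in")
```

```text
[ 0.0258 -0.0005] [ 0.0257 -0.0006]
[-0.44277128  0.27589696 -1.32321906] 22.3 0.05511714984399274
the job is handed in; nothing more can be done
handed in
```

The heel is in the iron socket, fully home and released. The lift is held level about 1 cm above it, straight edge over straight edge. I handed the job in at 22.3 s on the robot's clock.

- **Heel:** I lowered it until the flange met the rim, with about 27 N upward at the expected height. I eased off, opened the jaws, and the pictures showed it upright and seated.
- **Lift:** I carried it about 20 cm above the bench, clear of the spools and the glue pot. I gripped it the same way as the heel.
- **Last checks:**
  - The two straight edges agree to about 0.1 mm in the wrist camera, and sideways to within a few tenths.
  - The twist between them is about 0.5° or less.
  - The gap is about 10 mm by both the arm's height and the scene picture.
  - The force on the tool is near zero, so the lift is not touching the heel.
- **A check that disagreed:** at about 15 mm above the heel, the lift sat about 1 mm too far forward. I corrected this before the final pose.
- **Not checked:** I judged level by eye in the pictures and did not measure it. I took no final picture of the other items on the bench.

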